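# Take down the pile on the hob cover and put each thing on its own tray

### The job

The salt jar and the matchbox have been piled on the tea carton. Take the pile down from the top, one thing at a time - salt jar, then matchbox, then carton - and put each in the white tray made for it: the salt jar upright in the round tray, the matchbox flat in the small oblong tray, the carton upright in the large oblong tray, each square with its tray and resting flat on the floor inside the rim. Set them down gently without dropping or tipping anything, and leave the mug and the green-lidded jar where they stand.

Things in the scene. Friction and masses are not known exactly. Their poses are not given: they have to be found in the camera images.
- tea_carton: Upright card carton for tea, dark green, closed, 68 mm (its x) by 98 mm (its y), 84 mm high, about 0.16 kg; bottom of the pile, stands on the hob cover. Grip it across its 68 mm sides (fingers close along its x). Body origin: centre of the underside; z up.
- match_box: Red and brown matchbox lying flat on the carton, 35 mm (its x) by 58 mm (its y), 16 mm high, about 20 g. Along y its solid part runs from -24 to +29 mm of the origin. Grip it across its 35 mm sides, with the fingertips at least 6 mm above its underside to stay clear of its tray's rim. Body origin: centre of the underside; z up.
- salt_jar: Round glass salt jar with a black screw cap, standing upright on the matchbox at the top of the pile; straight-sided, 41 mm across, 105 mm high, about 0.11 kg. Body origin: centre of the underside; z up.
- round_tray: Round white stoneware tray for the salt jar, 76 mm across outside, about 62 mm inside the rim. Body origin: centre of the underside; z up. Fixed on the wooden hob cover, whose top is at z = 0.056; the tray's floor is 5 mm and its rim 10 mm above that cover, the rim 6 mm wide.
- small_tray: Small oblong white stoneware tray for the matchbox, inside 52 mm (its x) by 76 mm (its y); the matchbox goes with its long side along the tray's long side, either way round. Body origin: centre of the underside; z up. Fixed on the wooden hob cover, whose top is at z = 0.056; the tray's floor is 5 mm and its rim 10 mm above that cover, the rim 6 mm wide.
- big_tray: Large oblong white stoneware tray for the tea carton, inside 88 mm (its x) by 118 mm (its y); the carton goes with its long side along the tray's long side, either way round. Body origin: centre of the underside; z up. Fixed on the wooden hob cover, whose top is at z = 0.056; the tray's floor is 5 mm and its rim 10 mm above that cover, the rim 6 mm wide.
- mug: Bystander, loose: white mug with red stripes, 82 mm wide, 115 mm over its handle, 100 mm high, at the back of the hob cover. Body origin: centre of the underside; z up.
- jar: Bystander, loose: glass food jar with a green lid, 61 by 66 mm, 107 mm high, at the back of the hob cover. Unlisted and fixed: a cream kettle with a black handle, 200 by 243 by 244 mm, at the far right corner of the cover, some 20 cm clear of the nearest tray or pile centre. Body origin: centre of the underside; z up.

How it is judged:
By the outcome, as a careful person would: the job done as asked, in the order asked, and still so for the second after the job is handed in, with the robot touching nothing.
It also fails if it takes over 88 s, if anything falls off the work surface, if the arm or the gripper's body presses on something with over 40 N, if the wrist force passes 120 N, or if a joint passes its speed limit or range.

### The arm

A 6-joint arm with a two-finger parallel gripper is mounted at the origin on a cart in front of the work surface, level with it; the furniture and walls round the work are solid. World frame = base frame: x ahead of the robot, y to its left, z up, the work surface at z = 0. Lengths are in mm, angles in rad, forces in N, time in s.
With the tool pointing down it reaches from about 200 to 875 mm from the base axis. Payload 3.4 kg.
Tool frame: the origin (TCP) lies on the front face of the gripper's body, between the roots of the fingers; the fingertips stand 97 mm ahead of it and the grasp point (between the pads) lies 78 mm ahead of it; z points along the fingers, y is the line along which they close (so a half turn about z gives the same grasp; the last joint's range is limited). The gripper opens to 94 mm and grips with 3 to 60 N. Pads are 16 mm wide; open, the fingers measure 119 mm over their backs; the gripper's body (75 mm by 177 mm) begins 78 mm behind the grasp point.
Start: joints at [0.988, 0.276, 1.505, -0, 1.361, -0.121], TCP at [256.215, 514.79, 302.693] pointing down, gripper open.
Joint ranges: [-2.89, 2.89], [-0.75, 2.08], [0.22, 2.7], [-1.18, 4.32], [0.11, 2.71], [-2.7, 2.7]. Speed limits (rad/s): [2.57, 2.57, 3.14, 3.14, 3.14, 3.14].

### API

Orientations are given as [roll, pitch, yaw] about the fixed x, y, z axes, in that order (R = Rz(yaw) Ry(pitch) Rx(roll)).
In Python, from bench import ctrl gives the robot as it stands. The module is installed in compiled form; this text tells all that it offers.
- The arm moves only by the tool arm_command, never from a script. Its arguments are lists of equal length, an entry for each row: "turn": the turn, a rotation vector about the tool's x, y, z in units of 6 degrees (1.0 is 6 degrees), a list of three; "slide": the shift along the tool's x, y, z in units of 40 mm (1.0 is 40 mm), a list of three; "gripper": the opening, from 0 (shut) to 1 (fully open). A call has 1 to 5 rows; each row is the pose to reach, as a shift and turn from the pose commanded when the call began, along the tool's axes at that moment; what a row does not reach only later rows make up. A row lasts 1/12 s, in which the tool goes at most 41.7 mm and 7.16 degrees, less where a joint would pass 70% of its speed; a pose out of reach is approached as far as the arm can. A call with a gripper value outside its range is refused whole. The fingers move at their own pace and stop on an object; the grip force is fixed at half the most. Time passes only in rows, so rows that repeat a pose let the fingers close. It gives the time, the measured TCP pose, the force, the opening and the grip force at its end, in the units of the state.
- ctrl.get_state(): the state, without advancing time (a new reading comes with each control period).
- ctrl.read_camera(name): name is "scene" or "top" or "wrist"; returns a dict with "pixels" (384x512x3 uint8, red, green, blue), "camera_matrix" (3x3 intrinsics, pixels), "R" (3x3) and "t" (3): a world point X has camera coordinates R X + t. Camera axes: x right, y down, z forward; pixel columns grow to the right and rows downward; lengths in mm; the calibration is good to about 2 mm. The wrist camera is an equidistant fisheye: a pixel r from the principal point sees the ray r / f radians off the axis. A picture is of the moment at which its call begins. There is no depth.
- ctrl.sign_off(): hands the job in; it is judged then, once.
The state is a dict: "time": time; "joints": joint angles; "qvel": joint speeds; "tau": joint torques, N m; "ee_pos": TCP position; "eef_rot": TCP orientation; "contact_force": force on the tool from outside, world axes, zero at the start; "torque": the same for the moment, N m; "opening": opening from 0.0 (shut) to 1.0 (fully open); "grasp_force": force on a finger pad.
Only numpy, scipy, OpenCV 4.12 (cv2) and the standard library are available. Lean on these libraries where they do the work, as an engineer would, in place of code of your own. Each camera call takes 0.05 s, during which the arm holds its last target. There are 200 camera calls.

## Working session

There is one attempt and no reset: what is moved stays moved. The work goes in short steps, Python scripts to look and compute and a tool call to move; the robot and the scene stay as the last step left them, time stands still between calls to the robot, and variables do not carry over. Pictures are saved under pics/ and viewed, at most 16 in all, crops included, and the job is handed in when it is done.

Besides the shell and the picture viewer there is one more tool, called after "Request:" by a JSON object that holds its "fn" and its "kwargs", one argument or row to a line. arm_command: Moves the arm, as the interface text tells. Its arguments: {"type":"object","properties":{"turn":{"type":"array"},"slide":{"type":"array"},"gripper":{"type":"array"}},"required":["turn","slide","gripper"]}

```bash
mkdir -p pics; cat > h.py <<'E'
import numpy as np, cv2
from bench import ctrl
def shot(n,f=None):
    c=ctrl.read_camera(n)
    c={k:np.array(v) for k,v in c.items()}
    if f: cv2.imwrite('pics/'+f,c['pixels'][:,:,::-1])
    return c
def ray(c,u,v):
    K=c['camera_matrix'];d=np.array([(u-K[0,2])/K[0,0],(v-K[1,2])/K[1,1],1.])
    R=c['R'];return -R.T@c['t'],R.T@d
def onz(c,u,v,z):
    o,d=ray(c,u,v);return (o+d*(z-o[2])/d[2])[:2]
def proj(c,X):
    p=c['camera_matrix']@(c['R']@np.array(X,float)+c['t']);return p[:2]/p[2]
E
python3 - <<'E'
from h import *
for n in('scene','top'):
    c=shot(n,n+'0.png');print(n,c['camera_matrix'],-c['R'].T@c['t'],c['R'][2])
    np.savez(n+'0.npz',**c)
print(ctrl.get_state())
E
```

```text
scene [[432.62276495   0.         255.43964558]
 [  0.         432.62276495 191.17791457]
 [  0.           0.           1.        ]] [-194.11902228  576.45960401  534.71204858] [ 0.81665958 -0.410261   -0.40589783]
top [[492.9740185    0.         250.2609558 ]
 [  0.         492.9740185  196.18794542]
 [  0.           0.           1.        ]] [ 185.37477577   79.73407744 1336.23046982] [ 0.30569761  0.09730002 -0.94714396]
{'time': 0.1, 'joints': array([ 9.87993669e-01,  2.76511098e-01,  1.50596954e+00, -4.44859280e-05,
        1.36067281e+00, -1.20975088e-01]), 'qvel': array([ 0.00070291, -0.00185531, -0.00350887, -0.00176087,  0.00109544,
        0.0003513 ]), 'tau': array([ 3.24643486e-03, -4.05453014e+01, -2.37782443e+01,  7.05579878e-02,
        2.99113593e-02, -2.08798747e-05]), 'ee_pos': array([256.0294097 , 514.47972996, 301.91762898]), 'eef_rot': array([-3.14003802e+00, -1.45182022e-04,  2.67977428e+00]), 'contact_force': array([-0.04823914, -0.31958125, -0.26369969]), 'torque': array([-0.01414067, -0.03057514, -0.00417987]), 'grasp_force': 0.0, 'opening': 0.9976711194444645}
```

View pics/scene0.png

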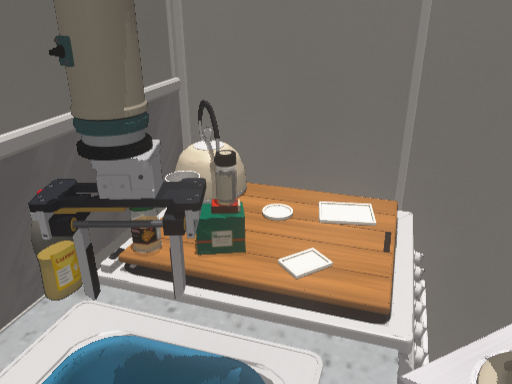

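View pics/top0.png

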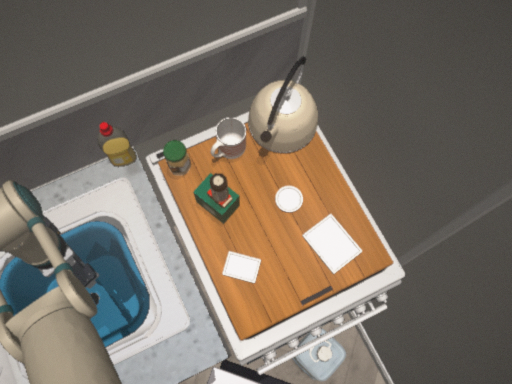

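The scene and top views show the pile at about (218,195) in top. The round tray is at (289,199), the small tray at (242,267) and the big tray at (332,243). The jar is at (177,155), the mug at (231,138), and the kettle at upper right.

```bash
cat > m.py <<'E'
from h import *
from scipy import ndimage
def load(n): return dict(np.load(n))
def comp(mask,uv):
    l,_=ndimage.label(mask); return l==l[uv[1],uv[0]] if l[uv[1],uv[0]] else None
c={n:load(n+'0.npz') for n in('top','scene')}
for n,pts in(('top',{'round':(289,199),'small':(242,267),'big':(332,243)}),('scene',{'round':(278,212),'small':(305,263),'big':(346,213)})):
    hsv=cv2.cvtColor(c[n]['pixels'],cv2.COLOR_RGB2HSV)
    m=(hsv[...,1]<70)&(hsv[...,2]>110)
    for k,p in pts.items():
        q=comp(ndimage.binary_closing(m,iterations=2),p)
        if q is None: print(n,k,'none',hsv[p[1],p[0]]);continue
        ct=max(cv2.findContours(q.astype(np.uint8),cv2.RETR_EXTERNAL,cv2.CHAIN_APPROX_NONE)[0],key=len)[:,0]
        w=np.array([onz(c[n],u,v,65) for u,v in ct],np.float32)
        h=cv2.convexHull(w)
        print(n,k,q.sum(),cv2.minAreaRect(h),cv2.minEnclosingCircle(h) if k=='round' else '')
E
python3 m.py; python3 - <<'E'
from h import *
a=cv2.imread('pics/top0.png')[150:240,180:270];b=cv2.imread('pics/scene0.png')[140:270,180:260]
a=cv2.resize(a,(450,450),interpolation=2);b=cv2.resize(b,None,fx=3.46,fy=3.46,interpolation=2)[:450]
cv2.imwrite('pics/crop.png',np.hstack([a,b]))
E
```

```text
top round 587 ((623.6806030273438, 109.87440490722656), (71.68803405761719, 73.82255554199219), 19.044363021850586) ((623.776123046875, 109.6750259399414), 38.29930114746094)
top small 844 ((405.5973205566406, 169.69271850585938), (64.9307861328125, 88.46670532226562), 3.7277371883392334) 
top big 1859 ((543.2598266601562, -35.33941650390625), (130.40858459472656, 101.80310821533203), 55.908199310302734) 
scene round 415 ((619.9569091796875, 108.92557525634766), (73.43234252929688, 80.91251373291016), 62.65840148925781) ((620.4047241210938, 108.9119873046875), 44.240135192871094)
scene small 994 ((402.6831970214844, 169.41319274902344), (72.91490936279297, 94.2153549194336), 3.4828665256500244) 
scene big 1184 ((539.483154296875, -35.433349609375), (129.2545623779297, 116.57395935058594), 56.01047897338867)
```

View pics/crop.png

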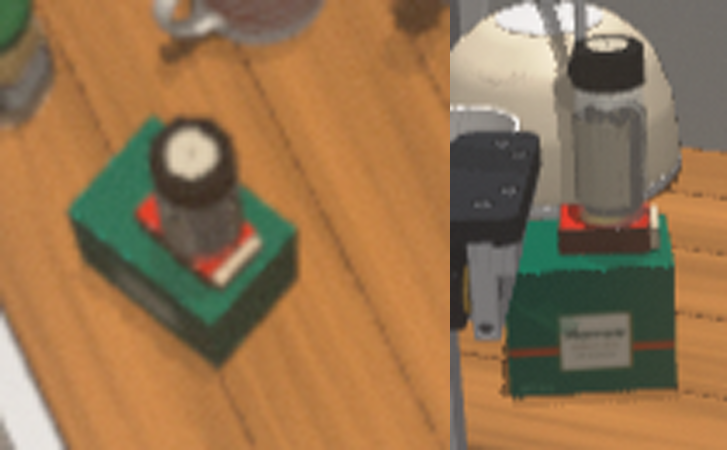

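The crop shows the jar cap at about (218,180) in top. Below it the red matchbox runs roughly along the carton's long side, with a white drawer end at (230,202). The carton top corners are at about (194,192), (211,174), (239,196) and (223,214).

```bash
cat > p.py <<'E'
from h import *
from scipy import ndimage
c=dict(np.load('top0.npz'));s=dict(np.load('scene0.npz'))
def rect(m,z,cam):
    v,u=np.nonzero(m);px=np.vstack([np.c_[u+a,v+b] for a in(-.5,.5) for b in(-.5,.5)])
    return cv2.minAreaRect(cv2.convexHull(np.array([onz(cam,*p,z) for p in px],np.float32)))
h=cv2.cvtColor(c['pixels'],cv2.COLOR_RGB2HSV);H,S,V=[h[...,i].astype(int) for i in range(3)]
w=np.zeros(H.shape,bool);w[170:226,190:242]=1
print('Vgreen',np.percentile(V[w&(H>60)&(H<100)&(S>100)],[5,25,50,75,95]))
g=w&(H>60)&(H<100)&(S>100)&(V>85)
l,n=ndimage.label(g);g=l==np.argmax(np.bincount(l.ravel())[1:])+1
print('carton top',g.sum(),rect(g,140,c))
r=w&((H<6)|(H>174))&(S>150)&(V>110)
wh=w&(S<110)&(V>140);wh[:196]=0
print('red',r.sum(),rect(r,156,c),'wh',wh.sum(),rect(wh,156,c),'both',rect(r|wh,156,c))
print('red lo edge pts',[onz(c,180+a/5,150+b/5,156).round(1) for a,b in((137,213),(222,287),(262,240),(150,195))])
# cap
k=w&(S<90);k[200:]=0
wht=w&(S<90)&(V>140);wht[190:]=0
u=ndimage.center_of_mass(wht);print('capwhite',u,onz(c,u[1],u[0],261))
dk=w&(V<75)&(S<130);dk[192:]=0
l,n=ndimage.label(dk|wht);b=l==l[int(u[0]),int(u[1])];print('cap',b.sum(),rect(b,258,c))
# scene: cap & jar
h=cv2.cvtColor(s['pixels'],cv2.COLOR_RGB2HSV);
for v in(155,158,161): print(v,h[v,205:245,2])
red=((h[...,0]<8)|(h[...,0]>172))&(h[...,1]>150);red[:190]=0;red[225:]=0
vv,uu=np.nonzero(red);print('scene red',uu.min(),uu.max(),vv.min(),vv.max())
gg=(h[...,0]>60)&(h[...,0]<100)&(h[...,1]>100);gg[:,:185]=0
for v in(205,212,218,225,235,245,250):
    q=np.nonzero(gg[v,185:260])[0]+185;print(v,q.min() if len(q) else 0,q.max() if len(q) else 0)
E
python3 p.py
```

```text
Vgreen [100. 109. 115. 117. 119.]
carton top 388 ((548.4232177734375, 288.21575927734375), (101.1249008178711, 68.3858413696289), 69.94332122802734)
red 30 ((535.6240234375, 278.65093994140625), (32.22220993041992, 58.206459045410156), 3.5563089847564697) wh 34 ((533.875244140625, 251.72476196289062), (9.20026969909668, 34.584228515625), 65.94840240478516) both ((544.0364990234375, 275.5869445800781), (61.023841857910156, 36.34886169433594), 65.85303497314453)
red lo edge pts [array([539.9, 306.7]), array([517.1, 252.6]), array([547., 242.]), array([551.2, 303.8])]
capwhite (np.float64(180.35), np.float64(217.6375)) [544.43301333 274.55868331]
cap 80 ((545.4271850585938, 274.21673583984375), (25.00786018371582, 25.685585021972656), 19.91090202331543)
155 [238 239 241 243 242 153 152 127 133 201  85  56  59  57  58  59  58  58
  59  60  58  57  58  57  58  54  57  55  54  49  71 195 191 190 132 114
 113 114 114 114]
158 [235 238 239 240 242 239 148 127 132  65  51  51  50  52  50  52  51  53
  53  51  52  52  51  50  50  50  51  50  50  52  67 158 188 183 174 163
 112 114 113 114]
161 [230 231 233 235 236 228 154 140 120  60  54  50  51  54  50  51  52  53
  52  52  51  51  50  51  50  49  51  49  50  50  61 147 176 173 171 167
 163 106 113 113]
scene red 37 236 190 206
205 202 242
212 201 243
218 200 225
225 199 206
235 0 0
245 0 0
250 0 0
```

```bash
cat >> h.py <<'E'
def go(x,y,z,yd,st=None):
    """units of turn z and slide to TCP target, yd = closing direction deg"""
    st=st or ctrl.get_state();from scipy.spatial.transform import Rotation as Ro
    R=Ro.from_euler('xyz',st['eef_rot']).as_matrix();p=np.array(st['ee_pos'])
    cur=np.degrees(np.arctan2(R[1,1],R[0,1]));d=(yd-cur+90)%180-90
    print('t',round(st['time'],2),'p',p.round(1),'yd',round(cur,2),'open',round(st['opening'],3),'F',np.round(st['contact_force'],1),'-> turn z',round(-d/6,3),'slide',(R.T@(np.array([x,y,z])-p)/40).round(3))
E
python3 - <<'E'
from h import *
c=dict(np.load('top0.npz'));s=dict(np.load('scene0.npz'))
for n,u,v,z in(('jar',176,149,163),('mug',231,133,156),('kettle',284,115,180)):print(n,onz(c,u,v,z))
for X in((544.5,274.5,261),(544.5,274.5,250)):print(proj(s,X))
print([proj(s,(548.4+a,288.2+b,140)).round(1) for a,b in((34*np.cos(-.349)+49*np.cos(1.22)*k,34*np.sin(-.349)*1+49*np.sin(1.22)*k) for k in(1,-1))])
go(544.5,274.5,375,-20)
E
```

```text
jar [623.38901095 424.2060288 ]
mug [716.3974166  306.19361157]
kettle [800.24597176 187.74021613]
[223.38189805 153.78051053]
[223.57782611 159.13995876]
[array([194.5, 204.5]), array([240.9, 202. ])]
t 0.1 p [256.  514.5 301.9] yd 63.54 open 0.998 F [-0.  -0.3 -0.3] -> turn z 13.923 slide [-9.129 -2.16  -1.825]
```

Request:
{"fn": "arm_command", "kwargs": {
  "turn": [
    [0,0,0],
    [0,0,0],
    [0,0,0],
    [0,0,0],
    [0,0,0]
  ],
  "slide": [
    [-0.9,-0.2,-0.4],
    [-1.8,-0.4,-0.8],
    [-2.7,-0.6,-1.2],
    [-3.6,-0.8,-1.6],
    [-4.4,-1.0,-1.85]
  ],
  "gripper": [1,1,1,1,1]
}}

```text
time: 0.52
ee_pos: [397.5, 399.4, 378.0]
eef_rot: [3.14, 0.001, 2.68]
contact_force: [0.4, 0.2, 0.7]
opening: 0.999
grasp_force: 0.0
```

Request:
{"fn": "arm_command", "kwargs": {
  "turn": [
    [0,0,0],
    [0,0,0],
    [0,0,0],
    [0,0,0],
    [0,0,0]
  ],
  "slide": [
    [-0.9,-0.2,0],
    [-1.9,-0.4,0],
    [-2.9,-0.6,0],
    [-3.9,-0.9,0],
    [-4.7,-1.15,0]
  ],
  "gripper": [1,1,1,1,1]
}}

```text
time: 0.93
ee_pos: [545.7, 273.4, 376.0]
eef_rot: [-3.141, 0.0, 2.679]
contact_force: [0.7, 0.5, -0.6]
opening: 1.002
grasp_force: 0.0
```

Request:
{"fn": "arm_command", "kwargs": {
  "turn": [
    [0,0,1],
    [0,0,2],
    [0,0,3],
    [0,0,4],
    [0,0,4.6]
  ],
  "slide": [
    [0,0,0],
    [0,0,0],
    [0,0,0],
    [0,0,0],
    [0,0,0]
  ],
  "gripper": [1,1,1,1,1]
}}

```text
time: 1.35
ee_pos: [543.8, 275.3, 376.0]
eef_rot: [-3.14, -0.0, 2.193]
contact_force: [0.0, -0.3, 0.2]
opening: 1.002
grasp_force: 0.0
```

Request:
{"fn": "arm_command", "kwargs": {
  "turn": [
    [0,0,1],
    [0,0,2],
    [0,0,3],
    [0,0,4],
    [0,0,4.6]
  ],
  "slide": [
    [0,0,0],
    [0,0,0],
    [0,0,0],
    [0,0,0],
    [0,0,0]
  ],
  "gripper": [1,1,1,1,1]
}}

```text
time: 1.77
ee_pos: [543.6, 275.5, 376.1]
eef_rot: [-3.14, 0.0, 1.712]
contact_force: [0.7, 0.3, 0.7]
opening: 1.0
grasp_force: 0.0
```

Request:
{"fn": "arm_command", "kwargs": {
  "turn": [
    [0,0,1],
    [0,0,2],
    [0,0,3],
    [0,0,4],
    [0,0,4.6]
  ],
  "slide": [
    [0,0,0],
    [0,0,0],
    [0,0,0],
    [0,0,0],
    [0,0,0]
  ],
  "gripper": [1,1,1,1,1]
}}

```text
time: 2.18
ee_pos: [543.6, 275.6, 376.1]
eef_rot: [-3.141, 0.001, 1.23]
contact_force: [-0.1, -0.2, 0.3]
opening: 0.998
grasp_force: 0.0
```

```bash
python3 - <<'E'
from h import *
c=shot('wrist','w1.png');print(c['camera_matrix'],-c['R'].T@c['t'])
go(544.5,274,375,-20)
E
```

```text
[[297.31863964   0.         255.11990448]
 [  0.         297.31863964 187.47850201]
 [  0.           0.           1.        ]] [571.64513087 354.23462552 457.6280916 ]
t 2.23 p [543.6 275.6 376.1] yd -19.56 open 0.997 F [-0.4  0.4 -0.1] -> turn z 0.074 slide [-0.03   0.034  0.027]
```

View pics/w1.png

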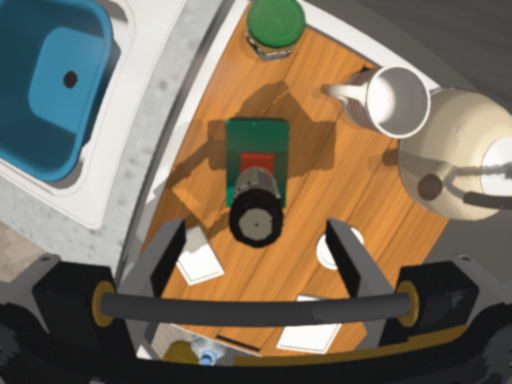

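The wrist view shows the cap at about (257,223), the matchbox at (258,160) behind it, and the carton from (228,118) to (288,206). All three sit centrally between the fingers.

```bash
cat >> h.py <<'E'
def wz(c,u,v,z):
    K=c['camera_matrix'];a=np.array([u-K[0,2],v-K[1,2]]);r=np.hypot(*a);th=r/K[0,0]
    d=c['R'].T@np.r_[a/r*np.sin(th),np.cos(th)];o=-c['R'].T@c['t'];return (o+d*(z-o[2])/d[2])[:2]
E
python3 - <<'E'
from h import *
c=shot('wrist')
for u,v,z in((257,223,261),(228,119,140),(288,119,140),(241,153,156),(274,153,156)):print(u,v,wz(c,u,v,z))
go(544.5,274,283,-20)
E
```

```text
257 223 [544.36069591 273.8169771 ]
228 119 [538.07006238 346.84745614]
288 119 [598.28246249 325.58790995]
241 153 [540.13984751 309.77654031]
274 153 [572.13730332 298.45315967]
t 2.28 p [543.6 275.6 376.2] yd -19.24 open 1.004 F [ 0.5 -0.3  0. ] -> turn z 0.126 slide [-0.029  0.036  2.329]
```

Request:
{"fn": "arm_command", "kwargs": {
  "turn": [
    [0,0,0.1],
    [0,0,0.1],
    [0,0,0.1],
    [0,0,0.1],
    [0,0,0.1]
  ],
  "slide": [
    [-0.03,0.04,0.5],
    [-0.03,0.04,1.1],
    [-0.03,0.04,1.7],
    [-0.03,0.04,2.2],
    [-0.03,0.04,2.35]
  ],
  "gripper": [1,1,1,1,1]
}}

```text
time: 2.7
ee_pos: [543.3, 273.3, 278.9]
eef_rot: [-3.136, 0.004, 1.226]
contact_force: [-1.4, -0.1, -0.7]
opening: 0.998
grasp_force: 0.0
```

Request:
{"fn": "arm_command", "kwargs": {
  "turn": [
    [0,0,0],
    [0,0,0],
    [0,0,0],
    [0,0,0],
    [0,0,0]
  ],
  "slide": [
    [0,0,0],
    [0,0,0],
    [0,0,0],
    [0,0,0],
    [0,0,0]
  ],
  "gripper": [0.7,0.6,0.55,0.5,0.46]
}}

```text
time: 3.12
ee_pos: [545.4, 274.2, 284.0]
eef_rot: [3.14, -0.002, 1.224]
contact_force: [0.3, 0.2, 0.1]
opening: 0.686
grasp_force: 0.0
```

Request:
{"fn": "arm_command", "kwargs": {
  "turn": [
    [0,0,0],
    [0,0,0],
    [0,0,0],
    [0,0,0],
    [0,0,0]
  ],
  "slide": [
    [0,0,0],
    [0,0,0],
    [0,0,0],
    [0,0,0],
    [0,0,0]
  ],
  "gripper": [0.42,0.38,0.34,0.3,0.3]
}}

```text
time: 3.53
ee_pos: [544.8, 274.0, 282.9]
eef_rot: [-3.142, -0.0, 1.224]
contact_force: [-0.1, 0.7, 1.9]
opening: 0.43
grasp_force: 30.0
```

Request:
{"fn": "arm_command", "kwargs": {
  "turn": [
    [0,0,0],
    [0,0,0],
    [0,0,0],
    [0,0,0],
    [0,0,0]
  ],
  "slide": [
    [0,0,0],
    [0,0,0],
    [0,0,0],
    [0,0,0],
    [0,0,0]
  ],
  "gripper": [0.2,0.2,0.2,0.2,0.2]
}}

```text
time: 3.95
ee_pos: [544.8, 274.0, 282.9]
eef_rot: [-3.142, -0.0, 1.224]
contact_force: [-1.1, 0.1, 3.3]
opening: 0.432
grasp_force: 30.0
```

Request:
{"fn": "arm_command", "kwargs": {
  "turn": [
    [0,0,0],
    [0,0,0],
    [0,0,0],
    [0,0,0],
    [0,0,0]
  ],
  "slide": [
    [0,0,-0.1],
    [0,0,-0.3],
    [0,0,-0.6],
    [0,0,-0.85],
    [0,0,-1.0]
  ],
  "gripper": [0.2,0.2,0.2,0.2,0.2]
}}

```text
time: 4.37
ee_pos: [545.4, 274.1, 324.3]
eef_rot: [3.14, -0.001, 1.224]
contact_force: [0.2, -0.4, -1.9]
opening: 0.431
grasp_force: 30.0
```

```bash
python3 - <<'E'
from h import *
go(623.3,109.5,323,-50)
c=shot('scene','s1.png')
E
```

```text
t 4.37 p [545.4 274.1 324.3] yd -19.86 open 0.431 F [ 0.2 -0.4 -1.9] -> turn z 5.023 slide [-3.208  3.229  0.033]
```

View pics/s1.png

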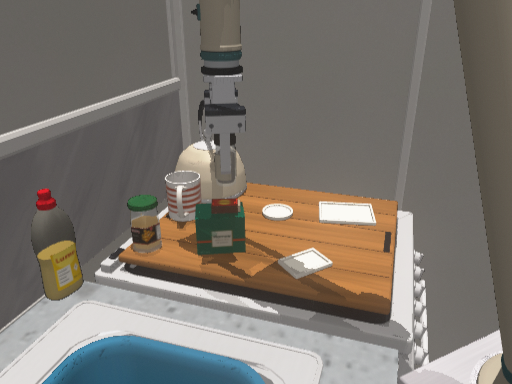

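The scene view shows the jar held upright at about (225,165), with the matchbox still on the carton at (222,205).

Request:
{"fn": "arm_command", "kwargs": {
  "turn": [
    [0,0,0],
    [0,0,0],
    [0,0,0],
    [0,0,0],
    [0,0,0]
  ],
  "slide": [
    [-0.15,0.15,0],
    [-0.45,0.45,0],
    [-0.85,0.85,0],
    [-1.25,1.25,0],
    [-1.65,1.65,0]
  ],
  "gripper": [0.2,0.2,0.2,0.2,0.2]
}}

```text
time: 4.83
ee_pos: [584.7, 188.0, 321.9]
eef_rot: [-3.141, 0.001, 1.225]
contact_force: [0.5, -0.6, -1.1]
opening: 0.432
grasp_force: 30.0
```

Request:
{"fn": "arm_command", "kwargs": {
  "turn": [
    [0,0,0],
    [0,0,0],
    [0,0,0],
    [0,0,0],
    [0,0,0]
  ],
  "slide": [
    [-0.4,0.4,0],
    [-0.8,0.8,0],
    [-1.2,1.2,0],
    [-1.45,1.45,0],
    [-1.56,1.58,0]
  ],
  "gripper": [0.2,0.2,0.2,0.2,0.2]
}}

```text
time: 5.25
ee_pos: [623.4, 107.0, 321.9]
eef_rot: [-3.141, 0.001, 1.222]
contact_force: [0.5, 0.9, -1.8]
opening: 0.429
grasp_force: 30.0
```

Request:
{"fn": "arm_command", "kwargs": {
  "turn": [
    [0,0,0.6],
    [0,0,1.7],
    [0,0,2.8],
    [0,0,3.9],
    [0,0,5]
  ],
  "slide": [
    [0,0,0],
    [0,0,0],
    [0,0,0],
    [0,0,0],
    [0,0,0]
  ],
  "gripper": [0.2,0.2,0.2,0.2,0.2]
}}

```text
time: 5.67
ee_pos: [622.4, 109.9, 322.3]
eef_rot: [-3.14, 0.0, 0.695]
contact_force: [-0.5, -0.4, -1.4]
opening: 0.433
grasp_force: 30.0
```

```bash
python3 - <<'E'
from h import *
go(623.3,109.5,190,-50)
c=shot('wrist','w2.png')
c=shot('top')
E
```

```text
t 5.67 p [622.4 109.9 322.3] yd -50.15 open 0.433 F [-0.5 -0.4 -1.4] -> turn z -0.025 slide [0.012 0.026 3.308]
```

View pics/w2.png

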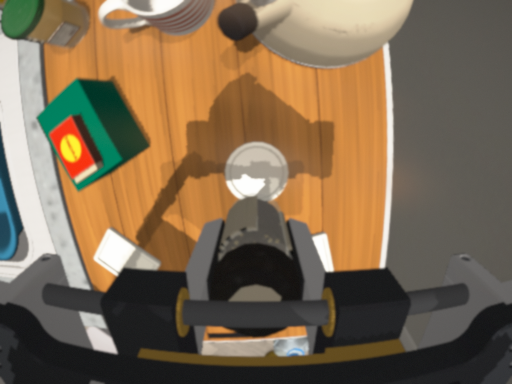

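The wrist view shows the round tray at (257,171), straight ahead of the held jar. The matchbox is at (75,150) on the carton at (92,133).

```bash
cat > w.py <<'E'
from h import *
from scipy import ndimage
def wrect(c,m,z,o=.5):
    v,u=np.nonzero(m);px=np.vstack([np.c_[u+a,v+b] for a in(-o,o) for b in(-o,o)])
    return cv2.minAreaRect(cv2.convexHull(np.array([wz(c,*p,z) for p in px],np.float32)))
def big(m):
    l,n=ndimage.label(m);return l==np.argmax(np.bincount(l.ravel())[1:])+1
E
python3 - <<'E'
from w import *
c=shot('wrist')
h=cv2.cvtColor(c['pixels'],cv2.COLOR_RGB2HSV);H,S,V=[h[...,i].astype(int) for i in range(3)]
w=np.zeros(H.shape,bool);w[135:195,215:300]=1
m=w&(S<70);v,u=np.nonzero(m)
# rim: use left/right/top extent
print('tray px',u.min(),u.max(),v.min())
P=[wz(c,u.min()-.5,171,66),wz(c,u.max()+.5,171,66)];print(P,'top',wz(c,257,v.min()-.5,66))
ct=[(uu,np.nonzero(m[:,uu])[0].min()-.5) for uu in range(u.min()+3,u.max()-2)]
X=np.array([wz(c,*p,66) for p in ct]);A=np.c_[2*X,np.ones(len(X))];s=np.linalg.lstsq(A,(X**2).sum(1),rcond=None)[0];print('circle',s[:2],np.sqrt(s[2]+s[:2]@s[:2]))
w[:]=0;w[75:195,30:155]=1
r=big(w&((H<8)|(H>172))&(S>150)&(V>120))|(w&(H>18)&(H<32)&(S>150)&(V>190))
print('match',r.sum(),wrect(c,big(ndimage.binary_closing(r,iterations=2)),156))
g=w&(H>60)&(H<100)&(S>100);print(np.percentile(V[g],[5,25,50,75,95]))
print('green rect',wrect(c,big(g&(V>70))|r,140))
go(623.3,109.5,190,-50)
E
```

```text
tray px 225 287 142
[array([601.56763597, 139.93299   ]), array([649.26664646,  83.57541728])] top [652.59059065 133.26820104]
circle [623.68306942 110.27234253] 37.253257376022326
match 1361 ((545.3367309570312, 278.8042907714844), (53.67448425292969, 36.90370178222656), 66.72563171386719)
[ 53.   56.  114.5 130.  131. ]
green rect ((549.8988647460938, 287.86431884765625), (100.74777221679688, 71.253662109375), 69.80013275146484)
t 5.82 p [622.5 109.8 322.4] yd -49.67 open 0.432 F [ 0.7 -0.8 -0.9] -> turn z 0.056 slide [0.012 0.022 3.311]
```

Request:
{"fn": "arm_command", "kwargs": {
  "turn": [
    [0,0,0],
    [0,0,0],
    [0,0,0],
    [0,0,0],
    [0,0,0]
  ],
  "slide": [
    [0.03,0.02,0.4],
    [0.03,0.02,1.0],
    [0.03,0.02,1.7],
    [0.03,0.02,2.4],
    [0.03,0.02,2.8]
  ],
  "gripper": [0.2,0.2,0.2,0.2,0.2]
}}

```text
time: 6.23
ee_pos: [622.6, 109.7, 207.5]
eef_rot: [-3.139, 0.004, 0.704]
contact_force: [-0.5, 0.1, -1.5]
opening: 0.433
grasp_force: 30.0
```

Request:
{"fn": "arm_command", "kwargs": {
  "turn": [
    [0,0,0],
    [0,0,0],
    [0,0,0],
    [0,0,0],
    [0,0,0]
  ],
  "slide": [
    [0,0,0.2],
    [0,0,0.35],
    [0,0,0.43],
    [0,0,0.48],
    [0,0,0.48]
  ],
  "gripper": [0.2,0.2,0.2,0.2,0.2]
}}

```text
time: 6.65
ee_pos: [624.7, 109.6, 192.2]
eef_rot: [3.141, -0.001, 0.701]
contact_force: [-0.1, 1.1, -1.4]
opening: 0.431
grasp_force: 30.0
```

```bash
python3 -c "
from h import *
go(623.5,110,188,-50)"
```

```text
t 6.65 p [624.7 109.6 192.2] yd -49.83 open 0.431 F [-0.1  1.1 -1.4] -> turn z 0.029 slide [-0.016 -0.028  0.105]
```

Still 4 mm up; lower it in small steps.

Request:
{"fn": "arm_command", "kwargs": {
  "turn": [
    [0,0,0],
    [0,0,0],
    [0,0,0],
    [0,0,0],
    [0,0,0]
  ],
  "slide": [
    [-0.01,-0.02,0.02],
    [-0.01,-0.02,0.04],
    [-0.01,-0.02,0.06],
    [-0.01,-0.02,0.07],
    [-0.01,-0.02,0.07]
  ],
  "gripper": [0.2,0.2,0.2,0.2,0.2]
}}

```text
time: 7.07
ee_pos: [623.4, 109.8, 188.8]
eef_rot: [3.142, -0.0, 0.701]
contact_force: [0.5, -0.5, -1.6]
opening: 0.427
grasp_force: 30.0
```

Request:
{"fn": "arm_command", "kwargs": {
  "turn": [
    [0,0,0],
    [0,0,0],
    [0,0,0],
    [0,0,0],
    [0,0,0]
  ],
  "slide": [
    [0,0,0.01],
    [0,0,0.02],
    [0,0,0.03],
    [0,0,0.03],
    [0,0,0.03]
  ],
  "gripper": [0.2,0.2,0.2,0.2,0.2]
}}

```text
time: 7.48
ee_pos: [623.4, 109.8, 187.4]
eef_rot: [-3.141, -0.0, 0.701]
contact_force: [-0.3, 0.3, -1.5]
opening: 0.429
grasp_force: 30.0
```

```bash
python3 -c "
from h import *
go(623.5,110,188,-50)"
```

```text
t 7.48 p [623.4 109.8 187.4] yd -49.86 open 0.429 F [-0.3  0.3 -1.5] -> turn z 0.023 slide [ 0.005 -0.002 -0.014]
```

Request:
{"fn": "arm_command", "kwargs": {
  "turn": [
    [0,0,0],
    [0,0,0],
    [0,0,0],
    [0,0,0],
    [0,0,0]
  ],
  "slide": [
    [0,0,0.01],
    [0,0,0.02],
    [0,0,0.02],
    [0,0,0.02],
    [0,0,0.02]
  ],
  "gripper": [0.2,0.2,0.2,0.2,0.2]
}}

```text
time: 7.9
ee_pos: [623.4, 109.8, 186.9]
eef_rot: [3.141, -0.0, 0.701]
contact_force: [-0.6, 0.1, 0.4]
opening: 0.426
grasp_force: 30.0
```

Request:
{"fn": "arm_command", "kwargs": {
  "turn": [
    [0,0,0],
    [0,0,0],
    [0,0,0],
    [0,0,0],
    [0,0,0]
  ],
  "slide": [
    [0,0,0.01],
    [0,0,0.02],
    [0,0,0.02],
    [0,0,0.02],
    [0,0,0.02]
  ],
  "gripper": [0.2,0.2,0.2,0.2,0.2]
}}

```text
time: 8.32
ee_pos: [623.4, 109.9, 186.9]
eef_rot: [3.141, -0.001, 0.701]
contact_force: [-2.0, 0.2, 5.7]
opening: 0.433
grasp_force: 30.0
```

Request:
{"fn": "arm_command", "kwargs": {
  "turn": [
    [0,0,0],
    [0,0,0],
    [0,0,0],
    [0,0,0],
    [0,0,0]
  ],
  "slide": [
    [0,0,0],
    [0,0,0],
    [0,0,0],
    [0,0,0],
    [0,0,0]
  ],
  "gripper": [0.46,0.5,0.6,0.8,0.9]
}}

```text
time: 8.73
ee_pos: [623.4, 109.8, 185.6]
eef_rot: [-3.141, 0.0, 0.701]
contact_force: [-0.9, -0.3, -0.4]
opening: 0.677
grasp_force: 0.0
```

Request:
{"fn": "arm_command", "kwargs": {
  "turn": [
    [0,0,0],
    [0,0,0],
    [0,0,0],
    [0,0,0],
    [0,0,0]
  ],
  "slide": [
    [0,0,0],
    [0,0,-0.4],
    [0,0,-1.2],
    [0,0,-2.0],
    [0,0,-2.8]
  ],
  "gripper": [1,1,1,1,1]
}}

```text
time: 9.15
ee_pos: [623.1, 109.8, 298.7]
eef_rot: [-3.141, 0.001, 0.701]
contact_force: [1.0, 0.7, -0.2]
opening: 0.991
grasp_force: 0.0
```

```bash
python3 - <<'E'
from h import *
go(544.2,276,300,-23.7)
c=shot('top');cv2.imwrite('pics/t2.png',cv2.resize(c['pixels'][100:290,150:380,::-1],None,fx=3,fy=3))
E
```

```text
t 9.15 p [623.1 109.8 298.7] yd -49.86 open 0.991 F [ 1.   0.7 -0.2] -> turn z -4.36 slide [ 1.171 -4.448 -0.031]
```

View pics/t2.png

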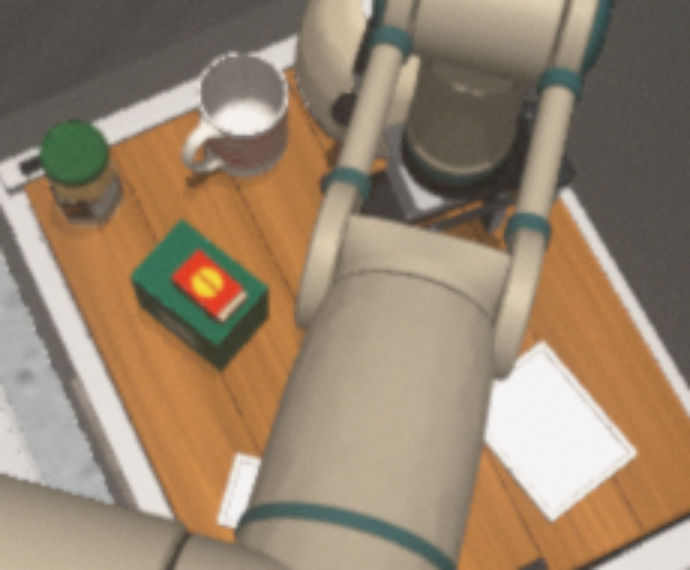

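The top crop shows the matchbox alone on the carton, fully visible at crop (208,283), that is px (219,194). The mug and green-lidded jar are undisturbed, and the arm hides the round tray.

Request:
{"fn": "arm_command", "kwargs": {
  "turn": [
    [0,0,0],
    [0,0,0],
    [0,0,0],
    [0,0,0],
    [0,0,0]
  ],
  "slide": [
    [0.25,-0.9,0],
    [0.5,-1.8,0],
    [0.75,-2.7,0],
    [1.0,-3.6,0],
    [1.17,-4.45,0]
  ],
  "gripper": [1,1,1,1,1]
}}

```text
time: 9.62
ee_pos: [543.7, 277.7, 297.7]
eef_rot: [-3.141, -0.001, 0.7]
contact_force: [-0.1, -0.4, -0.3]
opening: 1.0
grasp_force: 0.0
```

Request:
{"fn": "arm_command", "kwargs": {
  "turn": [
    [0,0,-1],
    [0,0,-2],
    [0,0,-3],
    [0,0,-4],
    [0,0,-4.36]
  ],
  "slide": [
    [0,0,0],
    [0,0,0],
    [0,0,0],
    [0,0,0],
    [0,0,0]
  ],
  "gripper": [1,1,1,1,1]
}}

```text
time: 10.03
ee_pos: [544.2, 276.3, 297.6]
eef_rot: [-3.141, 0.0, 1.162]
contact_force: [-0.2, -0.7, -0.9]
opening: 0.998
grasp_force: 0.0
```

```bash
python3 - <<'E'
from w import *
from p import rect
def meas(c,w,f,zm=156,nm=''):
    h=cv2.cvtColor(c['pixels'],cv2.COLOR_RGB2HSV);H,S,V=[h[...,i].astype(int) for i in range(3)]
    r=w&((((H<8)|(H>172))&(S>150)&(V>110))|((H>18)&(H<32)&(S>150)&(V>190))|((S<110)&(V>150)))
    r=big(ndimage.binary_closing(r));print(nm,r.sum(),f(r))
t=shot('top');w=np.zeros((384,512),bool);w[178:212,200:238]=1
meas(t,w,lambda r:rect(r,156,t),nm='top')
c=shot('wrist','w3.png')
go(544.2,276,300,-23.7)
E
```

```text
Vgreen [100. 109. 115. 117. 119.]
carton top 388 ((548.4232177734375, 288.21575927734375), (101.1249008178711, 68.3858413696289), 69.94332122802734)
red 30 ((535.6240234375, 278.65093994140625), (32.22220993041992, 58.206459045410156), 3.5563089847564697) wh 34 ((533.875244140625, 251.72476196289062), (9.20026969909668, 34.584228515625), 65.94840240478516) both ((544.0364990234375, 275.5869445800781), (61.023841857910156, 36.34886169433594), 65.85303497314453)
red lo edge pts [array([539.9, 306.7]), array([517.1, 252.6]), array([547., 242.]), array([551.2, 303.8])]
capwhite (np.float64(180.35), np.float64(217.6375)) [544.43301333 274.55868331]
cap 80 ((545.4271850585938, 274.21673583984375), (25.00786018371582, 25.685585021972656), 19.91090202331543)
155 [238 239 241 243 242 153 152 127 133 201  85  56  59  57  58  59  58  58
  59  60  58  57  58  57  58  54  57  55  54  49  71 195 191 190 132 114
 113 114 114 114]
158 [235 238 239 240 242 239 148 127 132  65  51  51  50  52  50  52  51  53
  53  51  52  52  51  50  50  50  51  50  50  52  67 158 188 183 174 163
 112 114 113 114]
161 [230 231 233 235 236 228 154 140 120  60  54  50  51  54  50  51  52  53
  52  52  51  51  50  51  50  49  51  49  50  50  61 147 176 173 171 167
 163 106 113 113]
scene red 37 236 190 206
205 202 242
212 201 243
218 200 225
225 199 206
235 0 0
245 0 0
250 0 0
top 776 ((536.8817138671875, 275.8056640625), (74.66677856445312, 96.20062255859375), 19.389772415161133)
t 10.13 p [544.3 276.1 297.6] yd -23.71 open 0.999 F [-0.   0.3 -1.4] -> turn z -0.001 slide [-0.005 -0.002 -0.059]
```

View pics/w3.png

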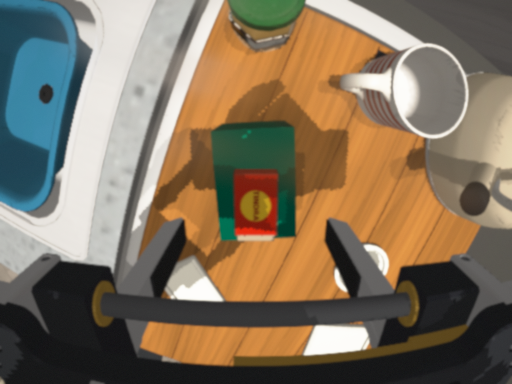

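The wrist view shows the matchbox from (234,170) to (278,241), square between the fingers, with the carton around it. The jar in the round tray at (362,268) is hidden behind the right finger.

```bash
python3 - <<'E'
from w import *
c=shot('wrist')
h=cv2.cvtColor(c['pixels'],cv2.COLOR_RGB2HSV);H,S,V=[h[...,i].astype(int) for i in range(3)]
w=np.zeros(H.shape,bool);w[160:235,225:290]=1
r=w&((((H<8)|(H>172))&(S>150)&(V>130))|((H>18)&(H<32)&(S>150)&(V>150)))
r=big(ndimage.binary_closing(r,iterations=2));print(r.sum(),wrect(c,r,156))
g=np.zeros(H.shape,bool);g[115:242,205:305]=1
g&=(H>60)&(H<100)&(S>100);print(np.percentile(V[g],[5,25,50,75,95]))
print('carton',wrect(c,big(g|r),140))
go(544.2,276,244.5,-23.7)
E
```

```text
652 ((542.0812377929688, 270.3675842285156), (34.093631744384766, 34.84241485595703), 66.33625793457031)
[ 58.  63.  80.  82. 110.]
carton ((549.607666015625, 290.88287353515625), (101.76109313964844, 65.66842651367188), 68.33839416503906)
t 10.18 p [544.4 276.1 297.6] yd -23.76 open 1.003 F [-0.5 -0.1  0.5] -> turn z -0.01 slide [-0.003 -0.003  1.329]
```

Request:
{"fn": "arm_command", "kwargs": {
  "turn": [
    [0,0,0],
    [0,0,0],
    [0,0,0],
    [0,0,0],
    [0,0,0]
  ],
  "slide": [
    [0,0,0.4],
    [0,0,0.8],
    [0,0,1.1],
    [0,0,1.25],
    [0,0,1.33]
  ],
  "gripper": [1,0.9,0.8,0.7,0.6]
}}

```text
time: 10.6
ee_pos: [544.1, 275.8, 243.6]
eef_rot: [-3.14, 0.001, 1.156]
contact_force: [-1.1, 0.1, -0.8]
opening: 0.755
grasp_force: 0.0
```

Request:
{"fn": "arm_command", "kwargs": {
  "turn": [
    [0,0,0],
    [0,0,0],
    [0,0,0],
    [0,0,0],
    [0,0,0]
  ],
  "slide": [
    [0,0,0],
    [0,0,0],
    [0,0,0],
    [0,0,0],
    [0,0,0]
  ],
  "gripper": [0.55,0.5,0.48,0.46,0.44]
}}

```text
time: 11.02
ee_pos: [544.7, 276.2, 245.4]
eef_rot: [3.141, -0.001, 1.157]
contact_force: [-0.1, 1.1, 0.1]
opening: 0.444
grasp_force: 0.0
```

```bash
python3 -c "
from h import *
go(544.2,276,244.5,-23.7)"
```

```text
t 11.02 p [544.7 276.2 245.4] yd -23.7 open 0.444 F [-0.1  1.1  0.1] -> turn z -0.001 slide [-0.009 -0.01   0.022]
```

Request:
{"fn": "arm_command", "kwargs": {
  "turn": [
    [0,0,0],
    [0,0,0],
    [0,0,0],
    [0,0,0],
    [0,0,0]
  ],
  "slide": [
    [-0.01,-0.01,0.02],
    [-0.01,-0.01,0.02],
    [-0.01,-0.01,0.02],
    [-0.01,-0.01,0.02],
    [-0.01,-0.01,0.02]
  ],
  "gripper": [0.42,0.4,0.37,0.34,0.3]
}}

```text
time: 11.43
ee_pos: [543.9, 275.8, 244.0]
eef_rot: [3.142, -0.0, 1.157]
contact_force: [-0.3, -0.6, -0.1]
opening: 0.362
grasp_force: 30.0
```

Request:
{"fn": "arm_command", "kwargs": {
  "turn": [
    [0,0,0],
    [0,0,0],
    [0,0,0],
    [0,0,0],
    [0,0,0]
  ],
  "slide": [
    [0,0,0],
    [0,0,0],
    [0,0,0],
    [0,0,0],
    [0,0,0]
  ],
  "gripper": [0.25,0.2,0.2,0.2,0.2]
}}

```text
time: 11.85
ee_pos: [543.9, 275.8, 243.9]
eef_rot: [3.142, -0.0, 1.157]
contact_force: [-0.4, -0.0, 0.6]
opening: 0.362
grasp_force: 30.0
```

Request:
{"fn": "arm_command", "kwargs": {
  "turn": [
    [0,0,0],
    [0,0,0],
    [0,0,0],
    [0,0,0],
    [0,0,0]
  ],
  "slide": [
    [0,0,-0.05],
    [0,0,-0.2],
    [0,0,-0.5],
    [0,0,-0.8],
    [0,0,-1.0]
  ],
  "gripper": [0.2,0.2,0.2,0.2,0.2]
}}

```text
time: 12.27
ee_pos: [544.3, 276.0, 285.4]
eef_rot: [3.14, -0.001, 1.157]
contact_force: [0.2, 0.2, -0.3]
opening: 0.359
grasp_force: 30.0
```

```bash
python3 - <<'E'
from w import *
go(404.7,169.6,285,3.7)
c=shot('wrist','w4.png')
E
```

```text
t 12.27 p [544.3 276.  285.4] yd -23.7 open 0.359 F [ 0.2  0.2 -0.3] -> turn z -4.567 slide [-3.839e+00 -2.126e+00  2.000e-03]
```

View pics/w4.png

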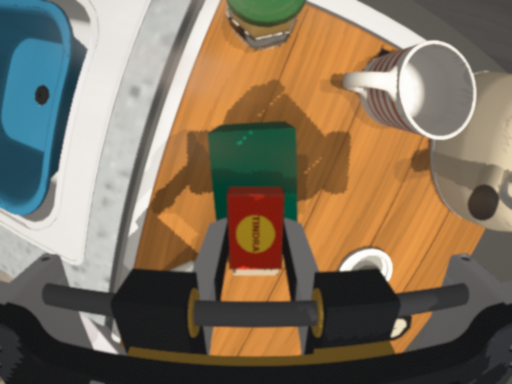

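The wrist view shows the matchbox gripped flat, from (228,187) to (284,273). The carton underneath is unmoved.

Request:
{"fn": "arm_command", "kwargs": {
  "turn": [
    [0,0,0],
    [0,0,0],
    [0,0,0],
    [0,0,0],
    [0,0,0]
  ],
  "slide": [
    [-0.2,-0.11,0],
    [-0.6,-0.33,0],
    [-1.1,-0.6,0],
    [-1.6,-0.9,0],
    [-2.1,-1.15,0]
  ],
  "gripper": [0.2,0.2,0.2,0.2,0.2]
}}

```text
time: 12.73
ee_pos: [465.9, 216.5, 282.9]
eef_rot: [-3.14, 0.002, 1.157]
contact_force: [0.0, -0.3, 1.0]
opening: 0.359
grasp_force: 30.0
```

Request:
{"fn": "arm_command", "kwargs": {
  "turn": [
    [0,0,0],
    [0,0,0],
    [0,0,0],
    [0,0,0],
    [0,0,0]
  ],
  "slide": [
    [-0.5,-0.3,0],
    [-0.9,-0.5,0],
    [-1.3,-0.75,0],
    [-1.6,-0.9,0],
    [-1.74,-0.98,0]
  ],
  "gripper": [0.2,0.2,0.2,0.2,0.2]
}}

```text
time: 13.15
ee_pos: [401.9, 168.3, 283.5]
eef_rot: [-3.14, 0.001, 1.157]
contact_force: [-0.1, -0.4, -0.6]
opening: 0.361
grasp_force: 30.0
```

Request:
{"fn": "arm_command", "kwargs": {
  "turn": [
    [0,0,-0.6],
    [0,0,-1.6],
    [0,0,-2.6],
    [0,0,-3.6],
    [0,0,-4.57]
  ],
  "slide": [
    [0,0,0],
    [0,0,0],
    [0,0,0],
    [0,0,0],
    [0,0,0]
  ],
  "gripper": [0.2,0.2,0.2,0.2,0.2]
}}

```text
time: 13.57
ee_pos: [404.4, 169.5, 283.7]
eef_rot: [3.141, -0.0, 1.641]
contact_force: [0.6, 0.5, -0.6]
opening: 0.361
grasp_force: 30.0
```

```bash
python3 - <<'E'
from w import *
c=shot('wrist','w5.png')
print(*[(p,wz(c,*p,197.5)) for p in((256,187),(256,271))])
go(404.7,169.6,170,3.7)
E
```

```text
((256, 187), array([402.71855788, 203.62705477])) ((256, 271), array([406.84943288, 145.94079227]))
t 13.62 p [404.3 169.5 283.6] yd 4.18 open 0.36 F [0.  0.7 0.4] -> turn z 0.08 slide [1.000e-03 9.000e-03 2.841e+00]
```

View pics/w5.png

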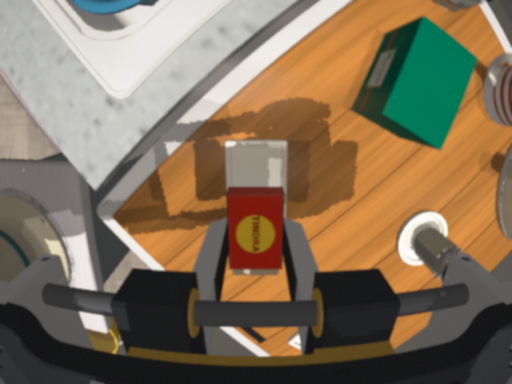

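The wrist view shows the small tray at (257,165) squarely behind the gripped matchbox at (256,229). The salt jar stands in its round tray at (425,240).

```bash
python3 - <<'E'
from w import *
c=shot('wrist');h=cv2.cvtColor(c['pixels'],cv2.COLOR_RGB2HSV)
for v in(150,165,180): print(v,''.join('#' if s<70 else '.' for s in h[v,215:300,1]))
print('col256 S',h[130:150,256,1],'rows165-190',h[170:192,256,1])
print('col265 tail',h[258:280,262].tolist())
print('col265 far',h[180:192,262].tolist())
for u,v in((226,150),(287,150),(257,141)):print(wz(c,u,v,66))
go(404.7,169.6,170,3.7)
E
```

```text
150 ...........##############################################################............
165 ...........##############################################################............
180 ...........#############################################################.............
col256 S [158 160 158 158 164 161 164 156 134  95  53  36  33  35  36  37  38  37
  37  35] rows165-190 [ 34  32  34  32  32  33  31  32  31  32  29  30  31  31  29  37  55 104
 165 182 182 191]
col265 tail [[3, 228, 122], [4, 234, 121], [3, 230, 122], [3, 234, 122], [3, 230, 121], [3, 230, 122], [3, 230, 122], [3, 228, 122], [3, 230, 121], [3, 219, 120], [4, 180, 116], [8, 126, 113], [15, 87, 114], [17, 73, 115], [18, 71, 115], [17, 73, 116], [15, 93, 124], [14, 137, 145], [14, 164, 171], [15, 175, 188], [15, 175, 200], [15, 174, 207]]
col265 far [[18, 31, 150], [18, 31, 150], [18, 31, 150], [18, 31, 150], [18, 31, 149], [17, 35, 145], [10, 57, 130], [5, 105, 109], [4, 162, 99], [4, 177, 98], [4, 182, 98], [5, 189, 97]]
[372.35307938 202.13182819]
[434.43694108 206.72252584]
[403.20786798 213.55788009]
t 13.67 p [404.4 169.5 283.7] yd 3.71 open 0.36 F [ 0.6  0.1 -0.5] -> turn z 0.001 slide [1.000e-03 9.000e-03 2.841e+00]
```

Request:
{"fn": "arm_command", "kwargs": {
  "turn": [
    [0,0,0],
    [0,0,0],
    [0,0,0],
    [0,0,0],
    [0,0,0]
  ],
  "slide": [
    [-0.03,0.02,0.4],
    [-0.03,0.02,1.0],
    [-0.03,0.02,1.6],
    [-0.03,0.02,2.2],
    [-0.03,0.02,2.6]
  ],
  "gripper": [0.2,0.2,0.2,0.2,0.2]
}}

```text
time: 14.08
ee_pos: [404.3, 168.1, 177.9]
eef_rot: [-3.139, 0.0, 1.633]
contact_force: [-0.1, -1.1, 0.1]
opening: 0.362
grasp_force: 30.0
```

Request:
{"fn": "arm_command", "kwargs": {
  "turn": [
    [0,0,0],
    [0,0,0],
    [0,0,0],
    [0,0,0],
    [0,0,0]
  ],
  "slide": [
    [0,0,0.1],
    [0,0,0.2],
    [0,0,0.25],
    [0,0,0.25],
    [0,0,0.25]
  ],
  "gripper": [0.2,0.2,0.2,0.2,0.2]
}}

```text
time: 14.5
ee_pos: [405.7, 168.5, 170.7]
eef_rot: [3.14, -0.0, 1.635]
contact_force: [0.0, 0.4, 0.5]
opening: 0.361
grasp_force: 30.0
```

```bash
python3 - <<'E'
from w import *
go(405.3,168.3,165,3.7)
E
```

```text
t 14.5 p [405.7 168.5 170.7] yd 3.7 open 0.361 F [0.  0.4 0.5] -> turn z -0.001 slide [-0.005 -0.01   0.142]
```

Request:
{"fn": "arm_command", "kwargs": {
  "turn": [
    [0,0,0],
    [0,0,0],
    [0,0,0],
    [0,0,0],
    [0,0,0]
  ],
  "slide": [
    [0,-0.01,0.04],
    [0,-0.01,0.07],
    [0,-0.01,0.1],
    [0,-0.01,0.12],
    [0,-0.01,0.12]
  ],
  "gripper": [0.2,0.2,0.2,0.2,0.2]
}}

```text
time: 14.92
ee_pos: [404.5, 168.3, 165.0]
eef_rot: [-3.142, -0.0, 1.636]
contact_force: [0.4, -0.3, 0.5]
opening: 0.353
grasp_force: 30.0
```

Request:
{"fn": "arm_command", "kwargs": {
  "turn": [
    [0,0,0],
    [0,0,0],
    [0,0,0],
    [0,0,0],
    [0,0,0]
  ],
  "slide": [
    [0,0,0.01],
    [0,0,0.02],
    [0,0,0.02],
    [0,0,0.02],
    [0,0,0.02]
  ],
  "gripper": [0.2,0.2,0.2,0.2,0.2]
}}

```text
time: 15.33
ee_pos: [404.7, 168.3, 164.4]
eef_rot: [3.141, -0.0, 1.636]
contact_force: [-0.1, -1.0, 1.8]
opening: 0.361
grasp_force: 30.0
```

Request:
{"fn": "arm_command", "kwargs": {
  "turn": [
    [0,0,0],
    [0,0,0],
    [0,0,0]
  ],
  "slide": [
    [0,0,0.01],
    [0,0,0.01],
    [0,0,0.01]
  ],
  "gripper": [0.2,0.2,0.2]
}}

```text
time: 15.58
ee_pos: [404.7, 168.3, 164.4]
eef_rot: [3.141, -0.0, 1.636]
contact_force: [-1.6, -0.1, 5.8]
opening: 0.36
grasp_force: 30.0
```

Request:
{"fn": "arm_command", "kwargs": {
  "turn": [
    [0,0,0],
    [0,0,0],
    [0,0,0],
    [0,0,0],
    [0,0,0]
  ],
  "slide": [
    [0,0,0],
    [0,0,0],
    [0,0,0],
    [0,0,0],
    [0,0,0]
  ],
  "gripper": [0.38,0.42,0.46,0.5,0.55]
}}

```text
time: 16.0
ee_pos: [404.6, 168.3, 163.7]
eef_rot: [-3.141, -0.0, 1.636]
contact_force: [0.6, -0.3, 0.3]
opening: 0.536
grasp_force: 0.0
```

Request:
{"fn": "arm_command", "kwargs": {
  "turn": [
    [0,0,0],
    [0,0,0],
    [0,0,0],
    [0,0,0],
    [0,0,0]
  ],
  "slide": [
    [0,0,-0.2],
    [0,0,-0.8],
    [0,0,-1.6],
    [0,0,-2.4],
    [0,0,-3.0]
  ],
  "gripper": [0.6,0.7,0.8,1,1]
}}

```text
time: 16.42
ee_pos: [405.0, 168.4, 286.8]
eef_rot: [3.139, -0.001, 1.636]
contact_force: [1.0, -0.1, -0.0]
opening: 0.85
grasp_force: 0.0
```

```bash
python3 - <<'E'
from w import *
go(549,288,284,-20.1)
c=shot('wrist','w6.png')
E
```

```text
t 16.42 p [405.  168.4 286.8] yd 3.73 open 0.85 F [ 1.  -0.1 -0. ] -> turn z 3.971 slide [2.749 3.786 0.083]
```

View pics/w6.png

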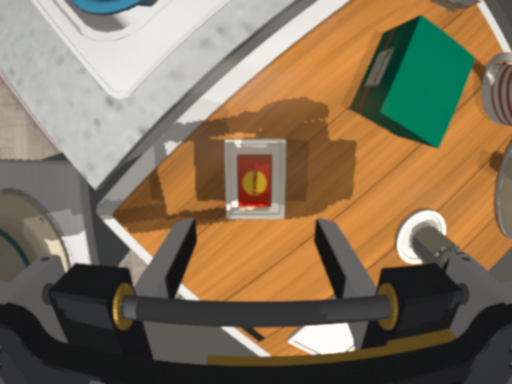

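The wrist view shows the matchbox at (255,181), square inside the small tray (225–286, 139–219). The salt jar stands in the round tray at (428,240). Next is the carton.

Request:
{"fn": "arm_command", "kwargs": {
  "turn": [
    [0,0,0],
    [0,0,0],
    [0,0,0],
    [0,0,0],
    [0,0,0]
  ],
  "slide": [
    [0.6,0.8,0],
    [1.2,1.6,0],
    [1.8,2.4,0],
    [2.4,3.2,0],
    [2.75,3.8,0]
  ],
  "gripper": [1,1,1,1,1]
}}

```text
time: 16.88
ee_pos: [551.2, 290.4, 283.9]
eef_rot: [3.14, -0.001, 1.637]
contact_force: [-0.2, 0.6, -0.1]
opening: 1.003
grasp_force: 0.0
```

Request:
{"fn": "arm_command", "kwargs": {
  "turn": [
    [0,0,1],
    [0,0,2],
    [0,0,3],
    [0,0,3.7],
    [0,0,3.97]
  ],
  "slide": [
    [0,0,0],
    [0,0,0],
    [0,0,0],
    [0,0,0],
    [0,0,0]
  ],
  "gripper": [1,1,1,1,1]
}}

```text
time: 17.3
ee_pos: [549.2, 288.0, 283.9]
eef_rot: [-3.141, 0.0, 1.217]
contact_force: [-0.9, -0.0, -0.1]
opening: 0.997
grasp_force: 0.0
```

```bash
python3 - <<'E'
from w import *
c=shot('wrist','w7.png')
h=cv2.cvtColor(c['pixels'],cv2.COLOR_RGB2HSV);H,S,V=[h[...,i].astype(int) for i in range(3)]
g=(H>60)&(H<100)&(S>100);g[:105]=0;g[300:]=0;g[:,:180]=0;g[:,330:]=0
g=big(g)
for v in range(115,250,15):
    q=np.nonzero(g[v])[0]
    if len(q): print(v,q.min(),q.max(),wz(c,q.min()-.5,v,140).round(1),wz(c,q.max()+.5,v,140).round(1))
vv=np.nonzero(g[:,256])[0];print(vv.min(),vv.max(),V[vv.min()-2:vv.min()+25,256])
print(wz(c,256,vv.max()+.5,140))
go(549,288,182,-20.1)
E
```

```text
145 259 278 [569.  334.6] [583.4 329.4]
160 214 295 [532.3 335.8] [592.  313.8]
175 214 292 [527.7 324.7] [586.  303.2]
190 214 296 [523.  313.3] [585.2 290.4]
205 215 295 [518.9 301.2] [580.5 278.5]
220 216 294 [514.5 288.8] [575.7 266.2]
235 216 293 [509.1 276.1] [570.8 253.4]
146 257 [59 63 72 78 81 80 81 81 81 80 81 79 80 80 79 79 79 79 78 78 77 78 78 78
 79 77 79]
[533.72710346 244.07351688]
t 17.35 p [549.1 288.  283.9] yd -20.23 open 1.002 F [-1.1 -0.8  0.4] -> turn z -0.022 slide [ 0.    -0.003  2.548]
```

View pics/w7.png

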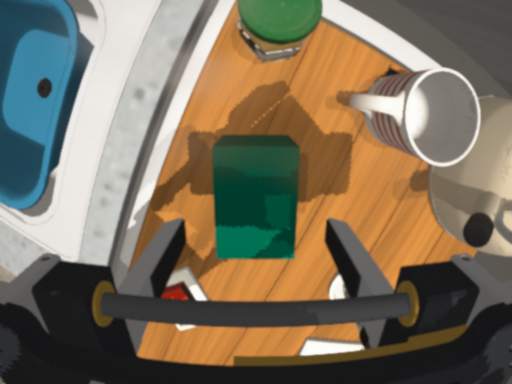

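The wrist view shows the carton bare and square, centred between the open fingers: cols 214–295, near edge at row 257.

Request:
{"fn": "arm_command", "kwargs": {
  "turn": [
    [0,0,0],
    [0,0,0],
    [0,0,0],
    [0,0,0],
    [0,0,0]
  ],
  "slide": [
    [0.05,0,0.4],
    [0.05,0,0.9],
    [0.05,0,1.5],
    [0.05,0,2.1],
    [0.05,0,2.5]
  ],
  "gripper": [1,1,1,1,1]
}}

```text
time: 17.77
ee_pos: [548.9, 289.4, 181.9]
eef_rot: [-3.14, 0.002, 1.221]
contact_force: [-0.6, -0.3, 0.0]
opening: 0.997
grasp_force: 0.0
```

Request:
{"fn": "arm_command", "kwargs": {
  "turn": [
    [0,0,0],
    [0,0,0],
    [0,0,0],
    [0,0,0],
    [0,0,0]
  ],
  "slide": [
    [0,0,0],
    [0,0,0],
    [0,0,0],
    [0,0,0],
    [0,0,0]
  ],
  "gripper": [0.85,0.8,0.77,0.75,0.73]
}}

```text
time: 18.18
ee_pos: [550.3, 290.2, 185.5]
eef_rot: [3.14, -0.002, 1.22]
contact_force: [-0.9, 1.5, 0.6]
opening: 0.736
grasp_force: 0.4
```

Request:
{"fn": "arm_command", "kwargs": {
  "turn": [
    [0,0,0],
    [0,0,0],
    [0,0,0],
    [0,0,0],
    [0,0,0]
  ],
  "slide": [
    [0,0,0],
    [0,0,0],
    [0,0,0],
    [0,0,0],
    [0,0,0]
  ],
  "gripper": [0.7,0.68,0.65,0.6,0.6]
}}

```text
time: 18.6
ee_pos: [550.2, 290.3, 185.4]
eef_rot: [3.14, -0.002, 1.22]
contact_force: [0.0, 0.2, 5.6]
opening: 0.731
grasp_force: 30.0
```

Request:
{"fn": "arm_command", "kwargs": {
  "turn": [
    [0,0,0],
    [0,0,0],
    [0,0,0],
    [0,0,0],
    [0,0,0]
  ],
  "slide": [
    [0,0,-0.05],
    [0,0,-0.2],
    [0,0,-0.5],
    [0,0,-0.8],
    [0,0,-1.1]
  ],
  "gripper": [0.55,0.55,0.55,0.55,0.55]
}}

```text
time: 19.02
ee_pos: [549.7, 289.5, 228.0]
eef_rot: [-3.141, 0.001, 1.22]
contact_force: [0.5, 0.0, -2.3]
opening: 0.731
grasp_force: 30.0
```

Request:
{"fn": "arm_command", "kwargs": {
  "turn": [
    [0,0,0],
    [0,0,0],
    [0,0,0],
    [0,0,0],
    [0,0,0]
  ],
  "slide": [
    [0,0,-0.4],
    [0,0,-0.8],
    [0,0,-1.1],
    [0,0,-1.3],
    [0,0,-1.4]
  ],
  "gripper": [0.55,0.55,0.55,0.55,0.55]
}}

```text
time: 19.43
ee_pos: [550.1, 289.8, 285.0]
eef_rot: [3.14, -0.001, 1.22]
contact_force: [0.3, -0.1, -1.9]
opening: 0.733
grasp_force: 30.0
```

```bash
python3 - <<'E'
from w import *
go(543,-35.4,285,-34.1)
c=shot('scene','s3.png')
E
```

```text
t 19.43 p [550.1 289.8 285. ] yd -20.1 open 0.733 F [ 0.3 -0.1 -1.9] -> turn z 2.334 slide [-7.696e+00  2.626e+00 -2.000e-03]
```

View pics/s3.png

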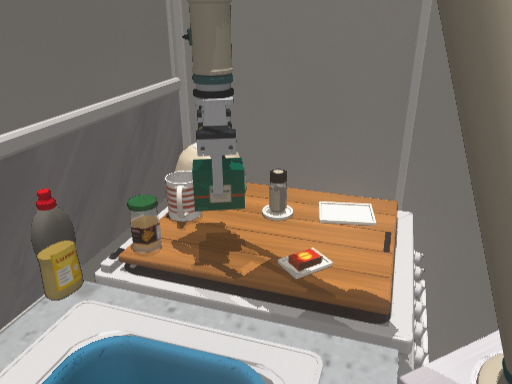

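The scene view shows the carton lifted upright at (218,183). The salt jar stands in the round tray at (278,195), the matchbox lies in the small tray at (306,260), and the mug and jar have not moved. I'll raise it so it passes over the salt jar.

Request:
{"fn": "arm_command", "kwargs": {
  "turn": [
    [0,0,0],
    [0,0,0],
    [0,0,0],
    [0,0,0],
    [0,0,0]
  ],
  "slide": [
    [0,0,-0.2],
    [-0.1,0,-0.5],
    [-0.4,0.1,-0.8],
    [-0.9,0.25,-1.0],
    [-1.4,0.45,-1.0]
  ],
  "gripper": [0.55,0.55,0.55,0.55,0.55]
}}

```text
time: 19.9
ee_pos: [547.9, 230.2, 326.8]
eef_rot: [3.138, -0.002, 1.221]
contact_force: [-0.0, -1.1, -1.5]
opening: 0.732
grasp_force: 30.0
```

Request:
{"fn": "arm_command", "kwargs": {
  "turn": [
    [0,0,0],
    [0,0,0],
    [0,0,0],
    [0,0,0],
    [0,0,0]
  ],
  "slide": [
    [-0.5,0.17,0],
    [-1.1,0.37,0],
    [-1.7,0.57,0],
    [-2.3,0.77,0],
    [-2.9,0.97,0]
  ],
  "gripper": [0.55,0.55,0.55,0.55,0.55]
}}

```text
time: 20.32
ee_pos: [543.6, 106.6, 324.9]
eef_rot: [3.141, 0.0, 1.22]
contact_force: [1.9, -0.4, -1.8]
opening: 0.729
grasp_force: 30.0
```

Request:
{"fn": "arm_command", "kwargs": {
  "turn": [
    [0,0,0],
    [0,0,0],
    [0,0,0],
    [0,0,0],
    [0,0,0]
  ],
  "slide": [
    [-0.6,0.2,0],
    [-1.2,0.4,0],
    [-1.8,0.6,0],
    [-2.3,0.8,0],
    [-2.7,0.95,0]
  ],
  "gripper": [0.55,0.55,0.55,0.55,0.55]
}}

```text
time: 20.73
ee_pos: [542.1, -8.5, 325.0]
eef_rot: [3.14, 0.001, 1.219]
contact_force: [0.6, 0.1, -2.2]
opening: 0.728
grasp_force: 30.0
```

Request:
{"fn": "arm_command", "kwargs": {
  "turn": [
    [0,0,0.4],
    [0,0,0.9],
    [0,0,1.4],
    [0,0,1.9],
    [0,0,2.33]
  ],
  "slide": [
    [-0.3,0.1,0],
    [-0.5,0.17,0],
    [-0.65,0.24,0],
    [-0.7,0.25,0],
    [-0.7,0.25,0]
  ],
  "gripper": [0.55,0.55,0.55,0.55,0.55]
}}

```text
time: 21.15
ee_pos: [542.1, -36.6, 324.5]
eef_rot: [3.141, 0.0, 0.971]
contact_force: [-0.3, 0.0, -1.8]
opening: 0.73
grasp_force: 30.0
```

```bash
python3 - <<'E'
from w import *
go(543,-35.4,285,-34.1)
c=shot('wrist','w8.png')
E
```

```text
t 21.15 p [542.1 -36.6 324.5] yd -34.39 open 0.73 F [-0.3  0.  -1.8] -> turn z -0.048 slide [0.038 0.001 0.987]
```

View pics/w8.png

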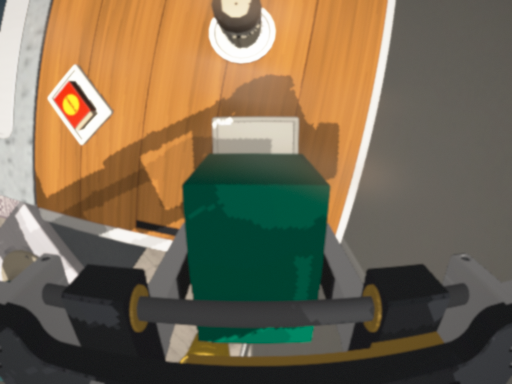

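The wrist view shows the gripped carton with its far underside edge at about row 153. The big tray's far edge shows behind it at row 117, cols 212–299.

```bash
python3 - <<'E'
from w import *
c=shot('wrist');h=cv2.cvtColor(c['pixels'],cv2.COLOR_RGB2HSV).astype(int);S=h[...,1]
for v in(125,135,145):
    q=np.nonzero(S[v,190:320]<75)[0]+190;print(v,q.min(),q.max(),wz(c,q.min()-.5,v,66).round(1),wz(c,q.max()+.5,v,66).round(1))
for u in(225,256,290):
    print(u,S[108:122,u].tolist(),h[146:158,u,0].tolist())
g=(h[...,0]>60)&(h[...,0]<100)&(S>100)
for v in(158,): q=np.nonzero(g[v,170:350])[0]+170;print(v,q.min(),q.max())
P=[wz(c,u,116,64) for u in(220,292)];print('far tray edge',P,np.degrees(np.arctan2(*(P[1]-P[0])[::-1])))
P=[wz(c,u,153.5,195.1) for u in(212,300)];print('carton far underside',P)
go(543,-35.4,197,-34.1)
E
```

```text
125 212 298 [533.3  39.6] [615.6 -16.8]
135 212 298 [526.5  30.1] [609.3 -26.5]
145 213 298 [520.6  20. ] [602.9 -36.4]
225 [152, 150, 151, 156, 154, 155, 155, 148, 115, 60, 30, 12, 5, 4] [18, 19, 20, 19, 19, 20, 23, 35, 49, 56, 56, 58]
256 [137, 138, 139, 141, 142, 143, 142, 134, 92, 50, 32, 29, 29, 30] [21, 19, 21, 20, 21, 21, 24, 39, 58, 62, 62, 62]
290 [142, 143, 145, 144, 144, 145, 141, 133, 94, 53, 36, 32, 33, 31] [20, 22, 21, 20, 20, 19, 22, 28, 41, 51, 54, 52]Traceback (most recent call last):
  File "<stdin>", line 8, in <module>
    return umr_minimum(a, axis, None, out, keepdims, initial, where)
ValueError: zero-size array to reduction operation minimum which has no identity
```

```bash
python3 - <<'E'
from w import *
c=shot('wrist')
v=np.array([np.cos(np.radians(55.9)),np.sin(np.radians(55.9))]);u_=np.array([v[1],-v[0]])
f=lambda P:(np.array(P).mean(0)@v,np.array(P).mean(0)@u_)
P=[wz(c,u,116,62) for u in(220,292)];print('far tray edge',f(P),np.degrees(np.arctan2(*(P[1]-P[0])[::-1])))
for a,b in(((212,125),(298.5,125)),((212,145),(298.5,145))):print('lat',f([wz(c,*a,66),wz(c,*b,66)]))
print('carton far underside',f([wz(c,u,153.5,195.1) for u in(212,300)]))
print('tray top-cam',f([[543.3,-35.3]]))
go(543,-35.4,197,-34.1);print('tcp',f([ctrl.get_state()['ee_pos'][:2]]))
E
```

```text
far tray edge (np.float64(341.8011723575358), np.float64(470.1164333359832)) -34.133949471162055
lat (np.float64(331.7593347917977), np.float64(469.2330503950184))
lat (np.float64(308.43530276767746), np.float64(469.209587073588))
carton far underside (np.float64(320.8736057983012), np.float64(469.74624410632265))
tray top-cam (np.float64(275.36463593403516), np.float64(469.6757363084836))
t 21.3 p [542.2 -35.8 324.4] yd -34.09 open 0.732 F [-0.6 -0.2 -2.3] -> turn z 0.001 slide [0.019 0.01  3.184]
tcp (np.float64(274.3216794245873), np.float64(469.0342398139069))
```

Request:
{"fn": "arm_command", "kwargs": {
  "turn": [
    [0,0,0],
    [0,0,0],
    [0,0,0],
    [0,0,0],
    [0,0,0]
  ],
  "slide": [
    [0.06,0.01,0.3],
    [0.06,0.01,0.8],
    [0.06,0.01,1.4],
    [0.06,0.01,2.0],
    [0.06,0.01,2.6]
  ],
  "gripper": [0.55,0.55,0.55,0.55,0.55]
}}

```text
time: 21.72
ee_pos: [544.0, -33.6, 219.4]
eef_rot: [3.141, -0.0, 0.977]
contact_force: [0.5, -0.4, -2.0]
opening: 0.733
grasp_force: 30.0
```

Request:
{"fn": "arm_command", "kwargs": {
  "turn": [
    [0,0,0],
    [0,0,0],
    [0,0,0],
    [0,0,0],
    [0,0,0]
  ],
  "slide": [
    [0,0,0.3],
    [0,0,0.45],
    [0,0,0.55],
    [0,0,0.6],
    [0,0,0.6]
  ],
  "gripper": [0.55,0.55,0.55,0.55,0.55]
}}

```text
time: 22.13
ee_pos: [544.5, -33.7, 196.4]
eef_rot: [3.141, -0.0, 0.976]
contact_force: [-0.7, 0.2, -2.0]
opening: 0.735
grasp_force: 30.0
```

```bash
python3 - <<'E'
from w import *
go(543.7,-33.7,190.4,-34.1)
E
```

```text
t 22.13 p [544.5 -33.7 196.4] yd -34.06 open 0.735 F [-0.7  0.2 -2. ] -> turn z 0.006 slide [-0.011 -0.018  0.15 ]
```

Request:
{"fn": "arm_command", "kwargs": {
  "turn": [
    [0,0,0],
    [0,0,0],
    [0,0,0],
    [0,0,0],
    [0,0,0]
  ],
  "slide": [
    [0,-0.02,0.03],
    [0,-0.02,0.06],
    [0,-0.02,0.09],
    [0,-0.02,0.12],
    [0,-0.02,0.12]
  ],
  "gripper": [0.55,0.55,0.55,0.55,0.55]
}}

```text
time: 22.55
ee_pos: [543.4, -33.2, 191.1]
eef_rot: [3.142, -0.0, 0.976]
contact_force: [0.5, 0.0, -2.2]
opening: 0.736
grasp_force: 30.0
```

Request:
{"fn": "arm_command", "kwargs": {
  "turn": [
    [0,0,0],
    [0,0,0],
    [0,0,0],
    [0,0,0],
    [0,0,0]
  ],
  "slide": [
    [0,0,0.01],
    [0,0,0.02],
    [0,0,0.02],
    [0,0,0.02],
    [0,0,0.02]
  ],
  "gripper": [0.55,0.55,0.55,0.55,0.55]
}}

```text
time: 22.97
ee_pos: [543.5, -33.3, 190.5]
eef_rot: [3.141, -0.0, 0.976]
contact_force: [-0.5, 0.4, -0.2]
opening: 0.735
grasp_force: 30.0
```

Request:
{"fn": "arm_command", "kwargs": {
  "turn": [
    [0,0,0],
    [0,0,0],
    [0,0,0],
    [0,0,0],
    [0,0,0]
  ],
  "slide": [
    [0,0,0.01],
    [0,0,0.02],
    [0,0,0.02],
    [0,0,0.02],
    [0,0,0.02]
  ],
  "gripper": [0.55,0.55,0.55,0.55,0.55]
}}

```text
time: 23.38
ee_pos: [543.4, -33.3, 190.4]
eef_rot: [3.141, -0.0, 0.976]
contact_force: [-1.9, -0.1, 5.5]
opening: 0.728
grasp_force: 30.0
```

Seated. Open and rise clear.

Request:
{"fn": "arm_command", "kwargs": {
  "turn": [
    [0,0,0],
    [0,0,0],
    [0,0,0],
    [0,0,0],
    [0,0,0]
  ],
  "slide": [
    [0,0,0],
    [0,0,0],
    [0,0,0],
    [0,0,0],
    [0,0,0]
  ],
  "gripper": [0.75,0.79,0.84,0.9,1]
}}

```text
time: 23.8
ee_pos: [543.5, -33.3, 189.3]
eef_rot: [-3.141, -0.0, 0.976]
contact_force: [-0.4, -0.3, -0.4]
opening: 0.937
grasp_force: 0.0
```

Request:
{"fn": "arm_command", "kwargs": {
  "turn": [
    [0,0,0],
    [0,0,0],
    [0,0,0],
    [0,0,0],
    [0,0,0]
  ],
  "slide": [
    [0,0,0],
    [0,0,-0.2],
    [0,0,-0.8],
    [0,0,-1.6],
    [0,0,-2.4]
  ],
  "gripper": [1,1,1,1,1]
}}

```text
time: 24.22
ee_pos: [543.0, -33.1, 286.4]
eef_rot: [-3.14, 0.001, 0.976]
contact_force: [1.1, 0.5, -0.2]
opening: 0.997
grasp_force: 0.0
```

Request:
{"fn": "arm_command", "kwargs": {
  "turn": [
    [0,0,0],
    [0,0,0],
    [0,0,0],
    [0,0,0],
    [0,0,0]
  ],
  "slide": [
    [0,0,-0.8],
    [0,0,-1.4],
    [0,0,-1.8],
    [0,0,-2.0],
    [0,0,-2.0]
  ],
  "gripper": [1,1,1,1,1]
}}

```text
time: 24.63
ee_pos: [544.0, -33.3, 367.8]
eef_rot: [3.138, -0.002, 0.976]
contact_force: [-0.2, 0.3, -0.6]
opening: 1.0
grasp_force: 0.0
```

```bash
python3 - <<'E'
from w import *
go(543.7,-33.7,190.4,-34.1)
a=shot('scene');b=shot('wrist')
cv2.imwrite('pics/fin.png',np.hstack([a['pixels'][120:,100:430,::-1],b['pixels'][:264,60:430,::-1]]))
E
```

```text
t 24.63 p [544.  -33.3 367.8] yd -34.08 open 1.0 F [-0.2  0.3 -0.6] -> turn z 0.004 slide [-0.02  -0.019  4.435]
```

View pics/fin.png

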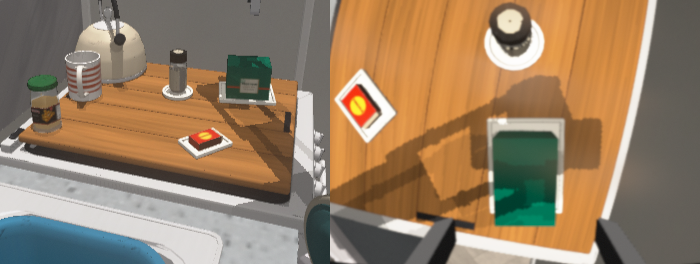

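The final views show the jar upright in the round tray (178,75), the matchbox flat in the small tray (205,140) and the carton square in the big tray (247,80). The mug and green-lidded jar have not moved.

```bash
python3 -c "
from bench import ctrl
print(ctrl.sign_off())"
```

```text
the job is handed in; nothing more can be done
None
```

The salt jar, matchbox and carton are each set down in their own trays, in the order asked, and the job was handed in at about 25 s with the mug and green-lidded jar left where they stood.

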